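# Clamp the blade grid of the vegetable dicer

### The job

The washed blade grid is back in the sloping deck of the vegetable dicer. Swing the steel clamping frame down until it lies flat on the deck, then lock it by turning each of its three black wing bolts a quarter turn clockwise, fully home against the stop. Don't knock the things standing round the dicer.

Things in the scene. Friction and masses are not known exactly. Their poses are not given: they have to be found in the camera images.
- dicer: hand dicer: steel tube stand, 240 mm wide, 210 mm deep, fixed to the worktop, with an aluminium deck (226 x 196 mm) sloping at 30 degrees; blade grid in its middle. Origin on the worktop under the deck's middle; x horizontal, the way the deck rises, y to its left, z up. The deck's middle is 120 mm above the origin, its low front edge 71 mm, its back edge 169 mm
- frame_hinge (a point): middle of the hinge line of the clamping frame (flat steel plate 192 x 166 x 4 mm with a 90 mm window) at the deck's back edge. Axes turn with the frame: y along the hinge line, to the dicer's left, -x from the hinge to the free edge and lip, z out of the frame's upper face, which is level with the hinge line
- lip (a point): on the upper face of the frame's lip, where to push it down: a flat tab in the middle of the free edge, 60 mm wide, 40 mm long, 4 mm thick with a rolled end 15 mm farther out than this point, which is 208 mm from the hinge line in the frame's -x. Axes as frame_hinge. The low bolt's wing ends 33 mm up the slope from here
- clamp_frame (a joint): opening angle of the clamping frame, rad: 0 = flat on the deck, grows as the free front edge rises, to 1.35. Stiff hinge: stays where it is left, 1 to 6 N at the lip moves it. It closes only while all three bolts are loose (joints below 0.4), as their T heads must drop through slots in the deck; turned home they lock under it
- bolt_left (a joint): turn of the wing bolt on the dicer's left (+y), rad: 0 = loose (wing points up and down the slope), grows clockwise seen from above, 1.57 = home at its end stop (wing level, across the slope). Takes 0.08 N m, stays where it is left
- bolt_right (a joint): the same for the wing bolt on the dicer's right (-y)
- bolt_low (a joint): the same for the wing bolt at the frame's free edge, near the lip, lowest on the slope
- bolt_left_grip (a point): middle of the left bolt's upright wing, on the bolt's axis, 19.5 mm above the frame's upper face, 72 mm left of the frame's middle line, 81 mm from the hinge line. Wing 48 mm long (own x), 11 mm thick (own y), 21 mm high (9 to 30 mm above the frame); own z along the bolt's axis, out of the frame
- bolt_right_grip (a point): the same for the right bolt, 72 mm to the right of the middle line, 81 mm from the hinge line
- bolt_low_grip (a point): the same for the low bolt, on the middle line, 151 mm from the hinge line
- pusher: bystander: white hand pusher of the dicer, 84 x 84 x 65 mm, with a loop handle; origin under its middle
- salt_shaker: bystander: salt shaker, 44 mm across, 90 mm high; origin under its middle
- tea_tin: bystander: tea tin, 63 x 67 x 92 mm; origin under its middle
- espresso_cup: bystander: small cup with a handle, 60 x 83 x 52 mm; origin under its middle
- peeler: bystander: vegetable peeler lying on the worktop, 170 x 25 x 18 mm; origin under its middle

How it is judged:
On the way:
1. the clamping frame lies on the deck (value of joint clamp_frame below 0.03 rad), for 0.2 s.
At the end, for the whole second after the job is handed in: The clamping frame lies flat on the deck (within 0.03 rad) and all three wing bolts are turned home (within 0.12 rad of their end stops at 1.57 rad) (value of joint clamp_frame below 0.03 rad and value of joint each of bolt_left, bolt_right, bolt_low above 1.45 rad); the robot touches nothing.
It fails at once if the pusher, salt shaker, tea tin, cup or peeler is knocked (moved more than 30 mm) (distance of any of pusher, salt_shaker, tea_tin, espresso_cup, peeler from where it was at the start of the episode above 0.03 m).
It also fails if it takes over 72 s, if anything falls off the work surface, if the arm or the gripper's body presses on something with over 40 N, if the wrist force passes 120 N, or if a joint passes its speed limit or range.

### The arm

A 6-joint arm with a two-finger parallel gripper is mounted at the origin on a cart in front of the work surface, level with it; the furniture and walls round the work are solid. World frame = base frame: x ahead of the robot, y to its left, z up, the work surface at z = 0. Lengths are in m, angles in rad, forces in N, time in s.
With the tool pointing down it reaches from about 0.35 to 0.975 m from the base axis. Payload 4.9 kg.
Tool frame: the origin (TCP) lies on the mounting face of the last link; the fingertips stand 173 mm ahead of it and the grasp point (between the pads) lies ctrl.pinch_z ahead of it (ctrl.pinch_z is the distance from the TCP to the grasp point, in m); z points along the fingers, y is the line along which they close (so a half turn about z gives the same grasp; the last joint's range is limited). The gripper opens to 85 mm and grips with 20 to 120 N. Pads are 22 mm wide; open, the fingers measure 114 mm over their backs; the gripper's body (76 mm by 85 mm) begins 54 mm behind the grasp point. The pads swing forward as they close: fully open they stand 13 mm farther back than shut.
Start: joints at [1.079, 0.053, 1.613, -0, 1.476, -0.119], TCP at [0.228, 0.582, 0.405] pointing down, gripper open.
Joint ranges: [-3.01, 3.01], [-1.01, 2.22], [0.06, 2.58], [-1.02, 4.17], [0.09, 2.62], [-3.14, 3.14]. Speed limits (rad/s): [2.57, 2.57, 3.14, 3.14, 3.14, 3.14].

### API

Orientations are given as a rotation vector (axis times angle).
In Python, from station import telemetry, eyes, ctrl gives the robot as it stands.
- The arm moves only by the tool apply_moves, never from a script. Its argument "plan" is a list of rows, each a list of 5 numbers: the finger opening in m, from 0 to 0.0854, then the shift along the tool's x, y, z in m, then the turn about the tool's z in rad. In form: [[jaw, x, y, z, roll], ...]. A call has 1 to 12 rows; each row is the pose to reach, as a shift and turn from the pose commanded when the call began, along the tool's axes at that moment; what a row does not reach only later rows make up. A row lasts 1/12 s, in which the tool goes at most 41.7 mm and 7.16 degrees, less where a joint would pass 70% of its speed; a pose out of reach is approached as far as the arm can. A call with a gripper value outside its range is refused whole. The fingers move at their own pace and stop on an object; "newtons" is the grip in N (left out, the last holds). Time passes only in rows, so rows that repeat a pose let the fingers close. It gives the time, the measured TCP pose, the force, the opening and the grip force at its end, in the units of the state.
- telemetry.get_obs(): the state, without advancing time (a new reading comes with each control period).
- eyes.get_image(name): name is "scene" or "side" or "wrist"; returns a dict with "img" (400x640x3 uint8, blue, green, red), "range_z" (400x640 float32, m along the optical axis (not along the pixel's ray), 0 where there is no reading), "K" (3x3 intrinsics, pixels), "dist_coeffs" ([k1, k2, p1, p2, k3] as OpenCV has them; the pictures are not rectified), "pose" (4x4, takes a point from camera to world coordinates); the wrist camera has in their place "hand_eye" (4x4, takes a point from camera to tool coordinates, whose origin is the TCP and whose axes are the flange's). Camera axes: x right, y down, z forward; pixel columns grow to the right and rows downward; lengths in m; the calibration is good to about 2 mm. A picture is of the moment at which its call begins: read the wrist's pose just before it.
- ctrl.finish_job(): hands the job in; it is judged then, once.
Trained networks look in a picture, given as the dict that the camera call returned (one of the last four; its "shot" number tells which), for a name from the list of things; names that differ only in an ending like _2 or _b are one class to them, and where a whole thing is asked for, a point or a joint stands for the part that bears it (a point fixed in the world has none). Each returns a list of dicts, best first, with "confidence" (0 to 1); they miss things now and then, are a little off and sometimes report something else, mostly with a low value. They report only what shows in the picture. A call takes as long as a camera call.
- eyes.search_frame(thing, picture): "box" ([left, top, right, bottom] in pixels, round what is visible of it).
- eyes.outline_of(thing, picture): "region" (400x640 bool, what is visible of it) and "box" ([left, top, right, bottom] in pixels, round what is visible of it).
- eyes.tip_of(thing, picture): "point" ([column, row] in pixels: a listed point, or the origin of a listed thing).
The state is a dict: "t": time; "q": joint angles; "dq": joint speeds; "effort": joint torques, N m; "tool_pos": TCP position; "tool_rot": TCP orientation; "contact_force": force on the tool from outside, world axes, zero at the start; "wrist_torque": the same for the moment, N m; "opening": finger opening in m; "grip_force": force on a finger pad.
Only numpy, scipy, OpenCV 4.12 (cv2) and the standard library are available. Lean on these libraries where they do the work, as an engineer would, in place of code of your own. Each camera call takes 0.05 s, during which the arm holds its last target. There are 200 camera calls.

## Working session

There is one attempt and no reset: what is moved stays moved. The work goes in short steps, Python scripts to look and compute and a tool call to move; the robot and the scene stay as the last step left them, time stands still between calls to the robot, and variables do not carry over. Pictures are saved under pics/ and viewed, at most 10 in all, crops included, and the job is handed in when it is done.

Besides the shell and the picture viewer there is one more tool, called after "Call:" by a JSON object that holds its "op" and its "data". apply_moves: Moves the arm, as the interface text tells. Its arguments: {"type":"object","properties":{"plan":{"type":"array","items":{"type":"array","items":{"type":"number"}}},"newtons":{"type":"number"}},"required":["plan"]}

```bash
mkdir -p pics
cat > h.py <<'E'
import numpy as np, cv2
from scipy.spatial.transform import Rotation as R
from station import telemetry, eyes, ctrl
def tool():
    o=telemetry.get_obs(); T=np.eye(4); T[:3,:3]=R.from_rotvec(o["tool_rot"]).as_matrix(); T[:3,3]=o["tool_pos"]; return T
def shot(name):
    T=tool(); p=eyes.get_image(name)
    p["W"]=p["pose"] if name!="wrist" else T@p["hand_eye"]
    return p
def cloud(p):
    h,w=p["range_z"].shape
    g=np.stack(np.meshgrid(np.arange(w),np.arange(h)),-1).reshape(-1,1,2).astype(np.float32)
    n=cv2.undistortPoints(g,p["K"],p["dist_coeffs"]).reshape(h,w,2)
    z=p["range_z"]; c=np.dstack([n[...,0]*z,n[...,1]*z,z])
    return c@p["W"][:3,:3].T+p["W"][:3,3]
def ray(p,uv):
    n=cv2.undistortPoints(np.float32([[uv]]),p["K"],p["dist_coeffs"])[0,0]
    return p["W"][:3,3], p["W"][:3,:3]@np.array([n[0],n[1],1.])
def proj(p,X):
    Wi=np.linalg.inv(p["W"])
    return cv2.projectPoints(np.float64(X).reshape(-1,3),cv2.Rodrigues(Wi[:3,:3])[0],Wi[:3,3],p["K"],p["dist_coeffs"])[0].reshape(-1,2)
E
cat > a.py <<'E'
from h import *
np.set_printoptions(precision=3,suppress=True)
o=telemetry.get_obs(); print(o, ctrl.pinch_z)
things="dicer frame_hinge lip bolt_left_grip bolt_right_grip bolt_low_grip pusher salt_shaker tea_tin espresso_cup peeler".split()
for n in ["scene","side"]:
    p=shot(n); c=cloud(p); cv2.imwrite(f"pics/{n}.png",p["img"])
    print(n,p["W"][:3,3])
    for t in things:
        for r in eyes.tip_of(t,p)[:1]:
            u,v=np.round(r["point"]).astype(int); print(t,r["confidence"],u,v,c[min(max(v,0),399),min(max(u,0),639)])
    np.save(n+"_c.npy",c)
E
python3 a.py
```

```text
{'t': 0.0, 'q': array([ 1.079,  0.053,  1.614, -0.   ,  1.476, -0.119]), 'dq': array([ 0.   , -0.001,  0.   , -0.   , -0.001,  0.001]), 'effort': array([ -0.001, -39.369, -37.017,  -0.   ,   0.007,  -0.   ]), 'tool_pos': array([0.228, 0.582, 0.403]), 'tool_rot': array([-0.582, -3.087,  0.003]), 'contact_force': array([ 0.172,  0.43 , -0.697]), 'wrist_torque': array([-0.013, -0.014,  0.037]), 'grip_force': 0.0, 'opening': 0.08552050172129945} 0.1547
scene [0.549 0.952 1.313]
dicer 0.78 330 235 [0.579 0.196 0.128]
frame_hinge 0.86 307 210 [0.647 0.141 0.167]
lip 0.78 377 179 [0.458 0.099 0.266]
bolt_left_grip 0.55 335 211 [0.567 0.183 0.227]
bolt_right_grip 0.55 325 169 [ 0.613 -0.158 -0.007]
bolt_low_grip 0.58 354 182 [0.519 0.104 0.255]
pusher 0.69 356 292 [0.499 0.318 0.027]
salt_shaker 0.74 338 211 [0.559 0.19  0.238]
tea_tin 0.98 281 256 [0.719 0.231 0.058]
peeler 0.5 388 168 [ 0.399 -0.157  0.014]
side [ 0.191 -0.918  0.793]
dicer 0.76 309 218 [0.532 0.008 0.083]
frame_hinge 0.94 327 159 [0.652 0.156 0.166]
lip 0.64 268 153 [0.455 0.081 0.265]
bolt_left_grip 0.41 296 144 [0.567 0.181 0.222]
bolt_right_grip 0.61 327 159 [0.652 0.156 0.166]
bolt_low_grip 0.68 289 151 [0.517 0.097 0.249]
pusher 0.62 266 193 [0.469 0.203 0.068]
salt_shaker 0.71 339 249 [ 0.584 -0.073  0.018]
tea_tin 0.69 311 217 [0.538 0.008 0.085]
espresso_cup 0.81 366 210 [0.744 0.074 0.007]
peeler 0.71 281 297 [ 0.384 -0.175  0.016]
```

```bash
python3 -c "
import cv2
for n,(a,b,c,d) in dict(scene=(210,120,450,340),side=(200,100,440,320)).items():
    cv2.imwrite(f'pics/{n}_c.png',cv2.resize(cv2.imread(f'pics/{n}.png')[b:d,a:c],None,fx=2.7,fy=2.7,interpolation=cv2.INTER_CUBIC)[:600])"
```

```text
(no output)
```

View pics/scene_c.png

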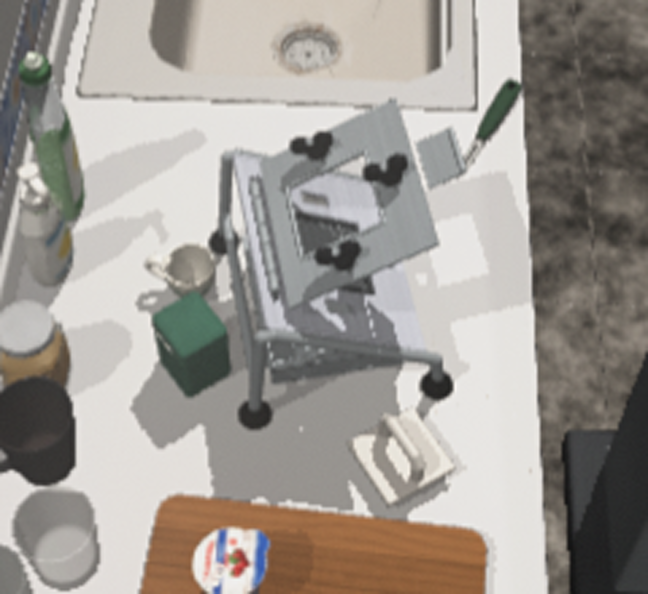

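View pics/side_c.png

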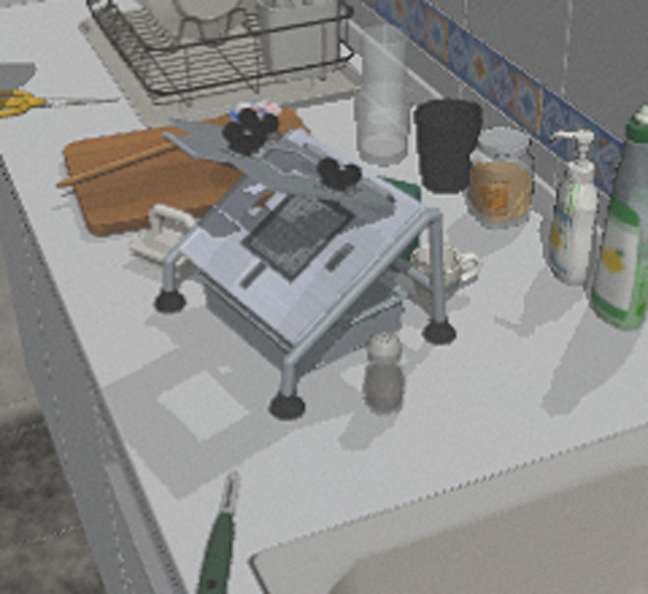

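The scene crop shows the dicer with its frame raised about halfway: lip on the right at about (377,179) in the full image, hinge at (307,210), and three black wings. The pusher is front-left, the tin and cup are behind, the salt shaker is on the right side and the peeler is front-right. Next I fit the frame's pose from the depth data.

```bash
cat > b.py <<'E'
from h import *
from scipy.optimize import least_squares
np.set_printoptions(precision=3,suppress=True)
P=[]; tips={}
for n in ["scene","side"]:
    p=shot(n); c=cloud(p); 
    for t in ["clamp_frame","bolt_left","bolt_right","bolt_low"]:
        r=eyes.outline_of(t,p)
        if not r: print(n,t,"none"); continue
        m=cv2.erode(r[0]["region"].astype(np.uint8),np.ones((2,2)))>0 if t=="clamp_frame" else r[0]["region"]
        q=c[m&(p["range_z"]>0)]; print(n,t,r[0]["confidence"],r[0]["box"],len(q),np.median(q,0))
        if t=="clamp_frame": P.append(q)
    for t in ["salt_shaker","peeler","pusher","tea_tin","espresso_cup"]:
        for r in eyes.outline_of(t,p)[:1]:
            q=c[r["region"]&(p["range_z"]>0)]; print(n,t,r["confidence"],len(q),np.percentile(q,[5,95],axis=0).ravel())
F=np.vstack(P); np.save("F.npy",F)
# RANSAC plane
best=None; g=np.random.default_rng(0)
for _ in range(500):
    a,b,c_=F[g.choice(len(F),3,False)]; nn=np.cross(b-a,c_-a)
    if np.linalg.norm(nn)<1e-6: continue
    nn/=np.linalg.norm(nn); i=abs((F-a)@nn)<.004
    if best is None or i.sum()>best.sum(): best=i
Q=F[best]; m=Q.mean(0); nn=np.linalg.svd(Q-m)[2][2]; nn*=np.sign(nn[2])
print("inl",best.sum(),len(F),"n",nn,"m",m,"tilt",np.arccos(nn[2]),"yaw(rise)",np.arctan2(nn[1],nn[0]))
# in-plane rectangle
yaw=np.arctan2(nn[1],nn[0]); 
ex=np.cross(nn,[0,0,1]); ex/=np.linalg.norm(ex); ey=np.cross(nn,ex)
r=cv2.minAreaRect(np.float32(np.c_[(Q-m)@ex,(Q-m)@ey])); print(r)
bp=cv2.boxPoints(r); print(m+bp[:,:1]*ex+bp[:,1:]*ey)
E
python3 b.py
```

```text
scene clamp_frame 0.67 [303.2, 157.9, 382.4, 231.7] 2699 [0.545 0.107 0.223]
scene bolt_left 0.69 [326.5, 208.3, 341.6, 218.7] 127 [0.564 0.188 0.221]
scene bolt_right 0.4 [316.8, 171.1, 334.1, 179.0] 123 [0.599 0.049 0.223]
scene bolt_low 0.53 [345.2, 176.7, 359.8, 187.5] 102 [0.522 0.104 0.254]
scene salt_shaker 0.6 6771 [0.471 0.018 0.008 0.679 0.238 0.25 ]
scene peeler 0.73 148 [ 0.356 -0.229  0.005  0.411 -0.131  0.02 ]
scene pusher 0.71 818 [0.453 0.267 0.019 0.534 0.344 0.065]
scene tea_tin 0.56 791 [0.689 0.169 0.011 0.757 0.233 0.096]
scene espresso_cup 0.7 352 [0.715 0.065 0.01  0.781 0.119 0.055]
side clamp_frame 0.81 [260.5, 141.7, 345.7, 175.6] 934 [0.537 0.079 0.229]
side bolt_left none
side bolt_right 0.68 [315.5, 159.5, 333.4, 176.9] 166 [0.595 0.041 0.215]
side bolt_low none
side salt_shaker 0.94 399 [ 0.58  -0.081  0.007  0.612 -0.058  0.087]
side peeler 0.58 311 [ 0.352 -0.241  0.003  0.415 -0.113  0.019]
side pusher 0.55 386 [0.444 0.225 0.002 0.505 0.34  0.065]
side tea_tin 0.54 74 [0.725 0.158 0.011 0.759 0.206 0.092]
side espresso_cup 0.71 220 [ 0.722  0.064 -0.002  0.801  0.135  0.051]
inl 2598 3633 n [0.433 0.1   0.896] m [0.546 0.107 0.217] tilt 0.4611188805649704 yaw(rise) 0.2276835865164491
((0.0007132217288017273, 0.002582266926765442), (0.19478042423725128, 0.23245055973529816), 0.4245820939540863)
[[ 0.627  0.226  0.165]
 [ 0.425  0.177  0.268]
 [ 0.47  -0.013  0.268]
 [ 0.673  0.036  0.164]]
```

Call:
{"op": "apply_moves", "data": {"plan": [[0, 0, 0, -0.04, -0.12], [0, 0, 0, -0.08, -0.24], [0, -0.03, -0.027, -0.1, -0.36], [0, -0.06, -0.055, -0.1, -0.48], [0, -0.09, -0.082, -0.1, -0.6], [0, -0.12, -0.11, -0.1, -0.6], [0, -0.15, -0.137, -0.1, -0.6], [0, -0.18, -0.165, -0.1, -0.6], [0, -0.21, -0.193, -0.1, -0.6], [0, -0.24, -0.22, -0.1, -0.6], [0, -0.27, -0.25, -0.1, -0.6], [0, -0.3, -0.277, -0.1, -0.6]]}}

```text
t: 3.2
tool_pos: [0.4062, 0.2129, 0.5051]
tool_rot: [-0.357, 3.12, 0.0]
contact_force: [1.9, 0.5, 0.1]
opening: 0.0003
grip_force: 0.0
```

```bash
cat > d.py <<'E'
from h import *
import sys
np.set_printoptions(precision=4,suppress=True)
# usage: d.py  -> deltas in tool axes to named targets
H=np.array([.645,.129,.167]); 
def fr(a,yaw=.228,H=H):
    t=a-np.pi/6
    x=np.array([np.cos(t)*np.cos(yaw),np.cos(t)*np.sin(yaw),-np.sin(t)]);y=np.array([-np.sin(yaw),np.cos(yaw),0]);return x,y,np.cross(x,y)
def pt(a,r,l,h,H=H,yaw=.228):
    x,y,z=fr(a,yaw,H); return H-r*x+l*y+h*z
if __name__=="__main__":
    o=telemetry.get_obs(); T=tool(); print(o["t"],T[:3,3],"x",T[:3,0],"y",T[:3,1],"z",T[:3,2],"F",o["contact_force"],"q",o["q"])
    tip=T[:3,3]+.173*T[:3,2]
    for a in [.985,.7,.5,.3,.15,0]: print("lip",a,T[:3,:3].T@(pt(a,.204,0,0)-tip))
    g=T[:3,3]+ctrl.pinch_z*T[:3,2]
    for n,r,l in [("left",.081,.072),("right",.081,-.072),("low",.151,0)]: print(n,pt(0,r,l,.0195),T[:3,:3].T@(pt(0,r,l,.0195)-g))
E
python3 d.py
```

```text
3.2 [0.4062 0.2129 0.5051] x [-0.9742 -0.2256 -0.0011] y [-0.2256  0.9742  0.0001] z [ 0.0011  0.0004 -1.    ] F [1.9008 0.5013 0.1019] q [ 0.3203 -0.3964  1.8442  0.      1.6926 -1.4781]
lip 0.985 [-0.0308 -0.1357  0.0743]
lip 0.7 [-0.0126 -0.1357  0.1293]
lip 0.5 [-0.0094 -0.1357  0.1699]
lip 0.3 [-0.0144 -0.1357  0.2103]
lip 0.15 [-0.0233 -0.1357  0.2395]
lip 0 [-0.0366 -0.1357  0.2671]
left [0.5509 0.1811 0.1434] [-0.1334 -0.0637  0.2071]
right [0.5834 0.0408 0.1434] [-0.1335 -0.2077  0.2071]
low [0.5081 0.0972 0.1084] [-0.0728 -0.1357  0.2421]
```

Call:
{"op": "apply_moves", "data": {"plan": [[0, -0.01, -0.04, 0, 0], [0, -0.02, -0.08, 0, 0], [0, -0.029, -0.115, 0, 0], [0, -0.029, -0.136, 0.02, 0], [0, -0.029, -0.136, 0.045, 0], [0, -0.029, -0.136, 0.045, 0]]}}

```text
t: 3.7
tool_pos: [0.4646, 0.0875, 0.4545]
tool_rot: [0.351, -3.114, -0.001]
contact_force: [0.1, -0.6, -0.8]
opening: -0.0001
grip_force: 0.0
```

```bash
python3 d.py|head -8
python3 - <<'E'
from h import *
for n in ["side","scene"]:
    p=shot(n); cv2.imwrite(f"pics/{n}2.png",p["img"])
a=cv2.imread("pics/side2.png")[60:240,190:390]; b=cv2.imread("pics/scene2.png")[120:300,270:470]
cv2.imwrite("pics/pair2.png",np.hstack([cv2.resize(i,(400,360),interpolation=2) for i in (a,b)]))
E
```

```text
3.7 [0.4646 0.0875 0.4545] x [-0.9749 -0.2224  0.0082] y [-0.2224  0.975   0.0018] z [-0.0084 -0.0001 -1.    ] F [ 0.1152 -0.5738 -0.7748] q [ 0.0285 -0.3458  1.8885  0.0001  1.6073 -1.7665]
lip 0.985 [-0.0041 -0.0007  0.0237]
lip 0.7 [ 0.0137 -0.0008  0.0789]
lip 0.5 [ 0.0164 -0.0009  0.1195]
lip 0.3 [ 0.0111 -0.001   0.1599]
lip 0.15 [ 0.0019 -0.001   0.189 ]
lip 0 [-0.0116 -0.001   0.2164]
left [0.5509 0.1811 0.1434] [-0.1075  0.0715  0.1557]
```

View pics/pair2.png

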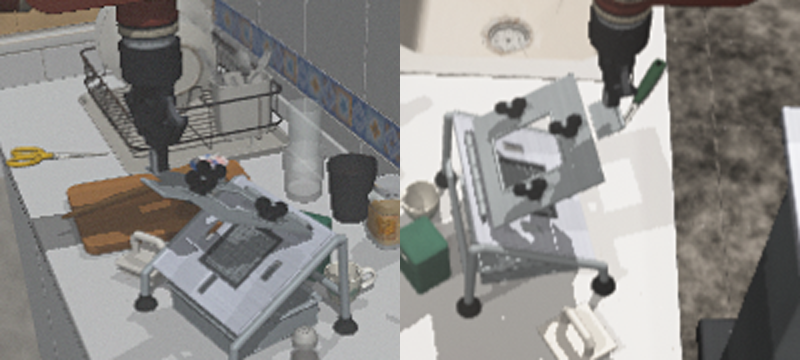

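The finger is above the lip and clear of the low bolt. I push down along the arc.

Call:
{"op": "apply_moves", "data": {"plan": [[0, 0, 0, 0.02, 0], [0, 0.004, 0, 0.04, 0], [0, 0.009, 0, 0.06, 0], [0, 0.013, 0, 0.08, 0], [0, 0.015, 0, 0.1, 0], [0, 0.016, 0, 0.12, 0], [0, 0.014, 0, 0.14, 0], [0, 0.011, 0, 0.158, 0], [0, 0.006, 0, 0.175, 0], [0, 0, 0, 0.19, 0], [0, -0.005, 0, 0.2, 0], [0, -0.005, 0, 0.2, 0]]}}

```text
t: 4.8
tool_pos: [0.4692, 0.0909, 0.258]
tool_rot: [0.359, -3.115, -0.0]
contact_force: [-5.1, -1.3, -2.7]
opening: 0.0001
grip_force: 2.1
```

```bash
python3 d.py|head -8
```

```text
4.8 [0.4692 0.0909 0.258 ] x [-0.9738 -0.2273  0.0056] y [-0.2273  0.9738  0.0007] z [-0.0056 -0.0006 -1.    ] F [-5.0756 -1.3272 -2.7462] q [ 0.0356 -0.1645  2.0769 -0.0005  1.2348 -1.7643]
lip 0.985 [ 0.0028 -0.0026 -0.1728]
lip 0.7 [ 0.0207 -0.0026 -0.1176]
lip 0.5 [ 0.0236 -0.0027 -0.077 ]
lip 0.3 [ 0.0183 -0.0027 -0.0366]
lip 0.15 [ 0.0092 -0.0027 -0.0075]
lip 0 [-0.0042 -0.0028  0.02  ]
left [0.5509 0.1811 0.1434] [-0.1007  0.0692 -0.0406]
```

Call:
{"op": "apply_moves", "data": {"plan": [[0, -0.002, 0, 0.006, 0], [0, -0.004, 0, 0.012, 0], [0, -0.004, 0, 0.016, 0], [0, -0.004, 0, 0.018, 0], [0, -0.004, 0, 0.018, 0]]}}

```text
t: 5.22
tool_pos: [0.4735, 0.0916, 0.2431]
tool_rot: [0.358, -3.118, 0.0]
contact_force: [-8.7, -1.2, 2.8]
opening: 0.0
grip_force: 4.7
```

Call:
{"op": "apply_moves", "data": {"plan": [[0, 0.008, 0, -0.004, 0], [0, 0.01, 0, 0.002, 0], [0, 0.01, 0, 0.006, 0], [0, 0.01, 0, 0.009, 0], [0, 0.01, 0, 0.009, 0]]}}

```text
t: 5.63
tool_pos: [0.4655, 0.0891, 0.2361]
tool_rot: [-0.357, 3.12, 0.0]
contact_force: [-8.3, -0.2, 17.3]
opening: 0.0002
grip_force: 9.2
```

Run:
```python
from h import *
n="side"
p=shot(n); cv2.imwrite(f"pics/{n}3.png",p["img"])
a=p["img"][110:260,220:370]; b=shot("scene")["img"][130:280,290:440]
cv2.imwrite("pics/pair3.png",np.hstack([cv2.resize(i,(400,400),interpolation=2) for i in (a,b)]))
```

```text
(no output)
```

View pics/pair3.png

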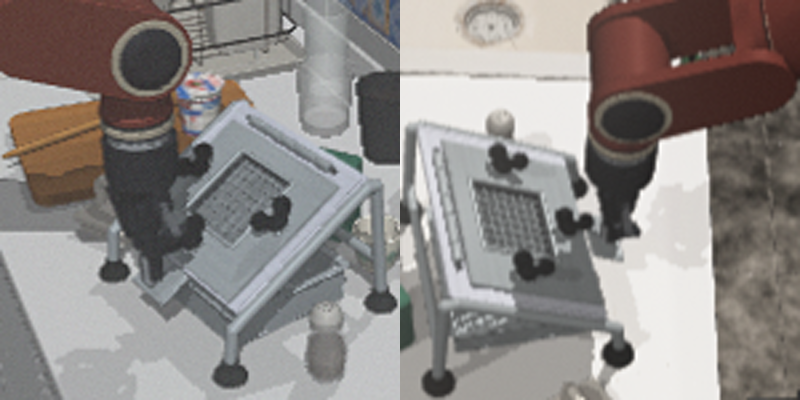

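The frame lies flat and the reaction force (−8, 0, 17 N) points along the deck normal. I raise the tool and measure the bolts close up.

Call:
{"op": "apply_moves", "data": {"plan": [[0, 0, 0, -0.04, 0], [0, 0, 0, -0.08, 0], [0, 0, 0, -0.12, 0], [0.03, 0, 0, -0.16, 0], [0.03, 0, 0, -0.2, 0], [0.03, -0.02, 0, -0.22, 0], [0.03, -0.04, 0, -0.22, 0], [0.03, -0.04, 0, -0.22, 0]]}}

```text
t: 6.4
tool_pos: [0.5053, 0.0982, 0.4555]
tool_rot: [-0.356, 3.115, -0.0]
contact_force: [-1.1, 0.3, -0.5]
opening: 0.0301
grip_force: 0.0
```

```bash
cat > e.py <<'E'
from h import *; import d
np.set_printoptions(precision=4,suppress=True)
print(telemetry.get_obs()["opening"])
for n in ["wrist","scene"]:
    p=shot(n); c=cloud(p); np.save(n+"_c.npy",c)
    if n=="wrist": print(p["hand_eye"][:3])
    for t in ["bolt_left","bolt_right","bolt_low"]:
        e=d.pt(0,*dict(bolt_left=(.081,.072),bolt_right=(.081,-.072),bolt_low=(.151,0))[t],.0195)
        r=eyes.tip_of(t+"_grip",p); print(n,t,"pred px",proj(p,e)[0],[(x["confidence"],x["point"]) for x in r[:2]])
        # wing points: 13..40 mm above frame plane, within 35 mm of axis
        x,y,z=d.fr(0); q=c[(p["range_z"]>0)].reshape(-1,3)-d.H; L=np.c_[-(q@x),q@y,q@z]
        L0=dict(bolt_left=(.081,.072),bolt_right=(.081,-.072),bolt_low=(.151,0))[t]
        k=(np.hypot(L[:,0]-L0[0],L[:,1]-L0[1])<.036)&(L[:,2]>.011)&(L[:,2]<.036); w=L[k]
        if len(w)>20:
            rr=cv2.minAreaRect(np.float32(w[:,:2]*1000)); print("  n",len(w),"zmax",np.percentile(w[:,2],97),rr)
    q=c[p["range_z"]>0]-d.H; L=np.c_[-(q@x),q@y,q@z]
    k=(abs(L[:,0]-.08)<.06)&(abs(L[:,1])<.09)&(abs(L[:,2])<.008)&~((abs(L[:,0]-.083)<.05)&(abs(L[:,1])<.05)); print("frame h",k.sum(),np.median(L[k,2]), np.linalg.lstsq(np.c_[L[k,:2],np.ones(k.sum())],L[k,2],rcond=None)[0])
    if n=="wrist": cv2.imwrite("pics/w4.png",p["img"])
E
python3 e.py
```

```text
0.03009946268238079
[[-0.     -0.9534 -0.3017  0.0769]
 [ 1.      0.0003 -0.001   0.0008]
 [ 0.001  -0.3017  0.9534  0.0296]]
wrist bolt_left pred px [399.8247 246.5114] [(0.75, [399.6, 243.6])]
  n 753 zmax 0.029751093798321953 ((80.98963928222656, 71.940673828125), (17.21023941040039, 47.70494079589844), 89.77726745605469)
wrist bolt_right pred px [244.143 246.417] [(0.2, [327.7, 334.6])]
  n 767 zmax 0.029149557378090506 ((79.75692749023438, -71.5821304321289), (47.41840744018555, 15.581941604614258), 18.821794509887695)
wrist bolt_low pred px [322.0945 173.5539] [(0.76, [322.0, 175.8])]
  n 578 zmax 0.02937752084259091 ((149.61087036132812, 0.34953975677490234), (46.15085220336914, 16.85272979736328), 0.5773827433586121)
frame h 6790 -0.0007724358102796888 [-0.0038  0.0025 -0.0003]
scene bolt_left pred px [340.3406 228.1457] [(0.56, [338.6, 226.8])]
  n 95 zmax 0.03132496299393012 ((77.52352905273438, 72.97993469238281), (47.155670166015625, 18.17667579650879), 6.3467793464660645)
scene bolt_right pred px [331.1525 188.1528] [(0.57, [331.2, 186.3])]
  n 93 zmax 0.028968397788168662 ((77.58941650390625, -70.62153625488281), (47.40618133544922, 18.770994186401367), 14.468324661254883)
scene bolt_low pred px [355.6372 211.6105] [(0.55, [357.0, 212.7])]
  n 89 zmax 0.030349852273212498 ((147.5196990966797, -0.27663135528564453), (48.04011917114258, 15.454681396484375), 6.791624546051025)
frame h 780 -0.0010347918708789082 [ 0.0037  0.0031 -0.001 ]
```

View pics/w4.png

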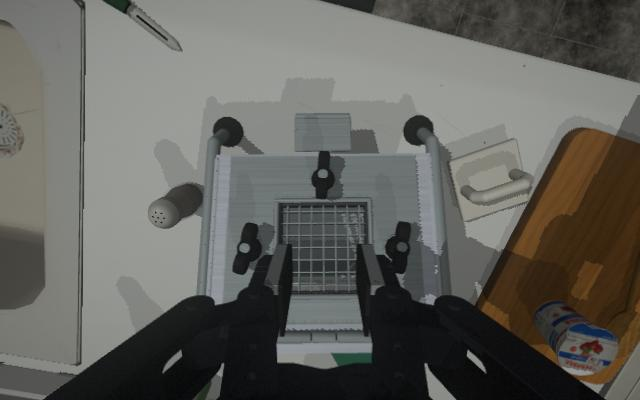

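The bolt positions match the model to within 2 mm. The right wing is already about 0.33 rad clockwise. I start with the low bolt.

```bash
sed -i 's/g=T\[:3,3\]+ctrl.pinch_z/g=T[:3,3]+.167/; s/,.0195)/,.0187)/g' d.py; python3 d.py | sed -n '1p;8,$p'
```

```text
6.8 [0.5026 0.0976 0.4521] x [-0.9743 -0.2252  0.0009] y [-0.2252  0.9743  0.0002] z [-0.0009 -0.     -1.    ] F [ 0.1686  1.0989 -0.4975] q [ 0.0463 -0.2454  1.8125 -0.      1.5754 -1.7516]
left [0.5513 0.1812 0.1427] [-0.0666  0.0704  0.1423]
right [0.5838 0.0409 0.1427] [-0.0667 -0.0736  0.1423]
low [0.5085 0.0973 0.1077] [-0.006  -0.0016  0.1774]
```

Call:
{"op": "apply_moves", "data": {"plan": [[0.04, -0.006, -0.0016, 0.04, 0], [0.04, -0.006, -0.0016, 0.08, 0], [0.04, -0.006, -0.0016, 0.12, 0], [0.04, -0.006, -0.0016, 0.15, 0], [0.04, -0.006, -0.0016, 0.17, 0], [0.03, -0.006, -0.0016, 0.177, 0], [0.022, -0.006, -0.0016, 0.177, 0], [0.022, -0.006, -0.0016, 0.177, 0], [0.022, -0.006, -0.0016, 0.177, 0]]}}

```text
t: 7.55
tool_pos: [0.5101, 0.0975, 0.2781]
tool_rot: [-0.356, 3.117, -0.0]
contact_force: [0.5, -0.6, 0.7]
opening: 0.0221
grip_force: 0.0
```

```bash
python3 d.py | sed -n '1p;8,$p'
```

```text
7.55 [0.5101 0.0975 0.2781] x [-0.9743 -0.2253 -0.0039] y [-0.2253  0.9743 -0.0007] z [ 0.004   0.0002 -1.    ] F [ 0.509  -0.5623  0.688 ] q [ 0.0454 -0.0877  1.971   0.      1.2544 -1.7526]
left [0.5513 0.1812 0.1427] [-0.0584  0.0724 -0.0314]
right [0.5838 0.0409 0.1427] [-0.0585 -0.0716 -0.0313]
low [0.5085 0.0973 0.1077] [0.0023 0.0003 0.0034]
```

Call:
{"op": "apply_moves", "data": {"plan": [[0.022, 0.001, 0, 0.002, 0.12], [0.022, 0.001, 0, 0.002, 0.24], [0.022, 0.001, 0, 0.002, 0.36], [0.022, 0.001, 0, 0.002, 0.48], [0.022, 0.001, 0, 0.002, 0.6], [0.022, 0.001, 0, 0.002, 0.72], [0.022, 0.001, 0, 0.002, 0.84], [0.022, 0.001, 0, 0.002, 0.96]]}}

```text
t: 8.22
tool_pos: [0.5091, 0.0971, 0.2765]
tool_rot: [1.132, 2.926, 0.002]
contact_force: [-1.2, -1.4, 2.2]
opening: 0.0219
grip_force: 5.9
```

Call:
{"op": "apply_moves", "data": {"plan": [[0.023, 0, 0, 0, 0.12], [0.023, 0, 0, 0, 0.24], [0.023, 0, 0, 0, 0.36], [0.023, 0, 0, 0, 0.48], [0.023, 0, 0, 0, 0.6], [0.023, 0, 0, 0, 0.68], [0.023, 0, 0, 0, 0.72], [0.023, 0, 0, 0, 0.72]]}}

```text
t: 8.88
tool_pos: [0.5089, 0.0965, 0.277]
tool_rot: [2.085, 2.345, -0.002]
contact_force: [-5.9, -5.0, 6.1]
opening: 0.0228
grip_force: 4.9
```

Call:
{"op": "apply_moves", "data": {"newtons": 25, "plan": [[0.018, 0, 0, 0, 0], [0.015, 0, 0, 0, 0], [0.015, 0, 0, 0, 0], [0.022, 0, 0, 0, 0], [0.03, 0, 0, -0.003, 0], [0.032, 0, 0, -0.02, 0], [0.032, 0, 0, -0.06, 0], [0.04, 0, 0, -0.1, 0], [0.04, 0, 0, -0.14, 0], [0.04, 0, 0, -0.17, 0], [0.04, 0, 0, -0.17, 0]]}}

```text
t: 9.8
tool_pos: [0.5093, 0.0974, 0.4548]
tool_rot: [2.078, 2.339, 0.02]
contact_force: [0.9, -0.1, 0.4]
opening: 0.04
grip_force: 0.0
```

```bash
python3 e.py | grep -A1 scene; python3 d.py | head -1
python3 - <<'E'
from h import *
p=shot("scene");cv2.imwrite("pics/s5.png",cv2.resize(p["img"][160:280,270:390],(600,600),interpolation=2))
E
```

```text
scene bolt_left pred px [340.3406 228.1457] [(0.71, [339.9, 228.7]), (0.38, [393.4, 167.1])]
  n 101 zmax 0.03052678289872089 ((77.61180114746094, 73.37879943847656), (46.90229797363281, 16.79608726501465), 7.850823402404785)
scene bolt_right pred px [331.1525 188.1528] [(0.59, [330.9, 185.6])]
  n 88 zmax 0.02965239555633426 ((76.6394271850586, -69.44429779052734), (47.599727630615234, 22.256492614746094), 10.076652526855469)
scene bolt_low pred px [355.6372 211.6105] [(0.44, [356.8, 213.4])]
  n 81 zmax 0.030581064460081964 ((147.89178466796875, -1.8502464294433594), (50.264225006103516, 17.766067504882812), 82.92406463623047)
10.2 [0.5081 0.0972 0.4419] x [-0.1177  0.993   0.0002] y [ 0.993   0.1177 -0.003 ] z [-0.003  -0.0001 -1.    ] F [ 0.3348 -0.268   0.1094] q [ 0.0451 -0.2272  1.814   0.      1.5578 -0.0729]
```

View pics/s5.png

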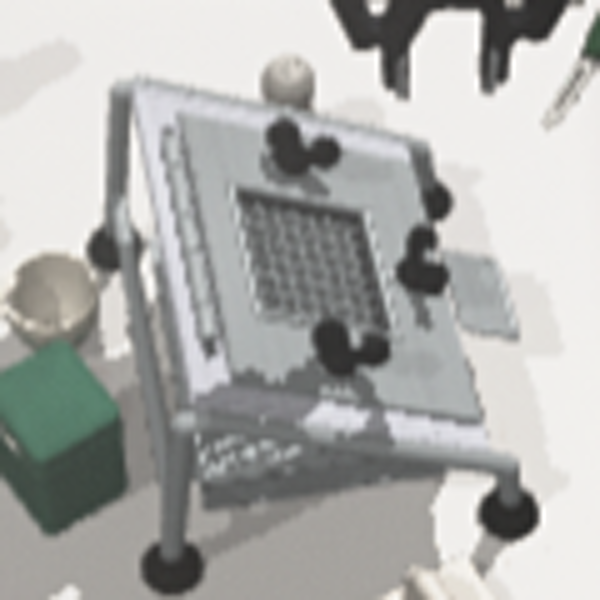

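Call:
{"op": "apply_moves", "data": {"plan": [[0.04, 0.02, 0.013, 0, -0.12], [0.04, 0.04, 0.026, 0, -0.24], [0.04, 0.06, 0.04, 0, -0.36], [0.04, 0.078, 0.053, 0, -0.48], [0.04, 0.078, 0.053, 0, -0.6], [0.04, 0.078, 0.053, 0, -0.72], [0.04, 0.078, 0.053, 0, -0.84], [0.04, 0.078, 0.053, 0, -0.96], [0.04, 0.078, 0.053, 0, -1.08], [0.04, 0.078, 0.053, 0.02, -1.2], [0.04, 0.078, 0.053, 0.04, -1.32], [0.04, 0.078, 0.053, 0.06, -1.44]]}}

```text
t: 11.25
tool_pos: [0.5517, 0.1809, 0.3827]
tool_rot: [-0.011, -3.142, 0.0]
contact_force: [-0.6, -0.2, 1.2]
opening: 0.0398
grip_force: 0.0
```

Call:
{"op": "apply_moves", "data": {"plan": [[0.04, 0, 0, 0, -0.12], [0.04, 0, 0, 0, -0.24], [0.04, 0, 0, 0, -0.24]]}}

```text
t: 11.5
tool_pos: [0.5515, 0.1809, 0.3821]
tool_rot: [0.359, -3.118, 0.0]
contact_force: [0.5, -0.9, 0.1]
opening: 0.0398
grip_force: 0.0
```

```bash
python3 d.py | sed -n '1p;8,$p'
```

```text
11.5 [0.5515 0.1809 0.3821] x [-0.9739 -0.227   0.0026] y [-0.2271  0.9739  0.0001] z [-0.0025 -0.0005 -1.    ] F [ 0.5396 -0.9204  0.1139] q [ 0.1887 -0.0372  1.7413  0.      1.4401 -1.6112]
left [0.5513 0.1812 0.1427] [-0.0005  0.0003  0.0724]
right [0.5838 0.0409 0.1427] [-0.0003 -0.1437  0.0724]
low [0.5085 0.0973 0.1077] [ 0.0601 -0.0716  0.1076]
```

Call:
{"op": "apply_moves", "data": {"plan": [[0.04, 0, 0, 0.03, 0], [0.04, 0, 0, 0.055, 0], [0.03, 0, 0, 0.07, 0], [0.022, 0, 0, 0.074, 0], [0.022, 0, 0, 0.074, 0], [0.022, 0, 0, 0.074, 0.12], [0.022, 0, 0, 0.074, 0.24], [0.022, 0, 0, 0.074, 0.36], [0.022, 0, 0, 0.074, 0.48], [0.022, 0, 0, 0.074, 0.6], [0.022, 0, 0, 0.074, 0.72], [0.022, 0, 0, 0.074, 0.84]]}}

```text
t: 12.5
tool_pos: [0.5524, 0.1809, 0.312]
tool_rot: [0.957, 2.989, 0.001]
contact_force: [-0.7, -1.0, 0.5]
opening: 0.0221
grip_force: 4.0
```

Call:
{"op": "apply_moves", "data": {"plan": [[0.023, 0, 0, 0, 0.12], [0.023, 0, 0, 0, 0.24], [0.023, 0, 0, 0, 0.36], [0.023, 0, 0, 0, 0.48], [0.023, 0, 0, 0, 0.6], [0.023, 0, 0, 0, 0.72], [0.023, 0, 0, 0, 0.82], [0.023, 0, 0, 0, 0.86], [0.023, 0, 0, 0, 0.86]]}}

```text
t: 13.25
tool_pos: [0.5518, 0.1798, 0.3122]
tool_rot: [2.111, 2.323, -0.006]
contact_force: [-6.1, -7.4, 5.3]
opening: 0.0231
grip_force: 5.0
```

Call:
{"op": "apply_moves", "data": {"newtons": 25, "plan": [[0.018, 0, 0, 0, 0], [0.015, 0, 0, 0, 0], [0.015, 0, 0, 0, 0], [0.022, 0, 0, 0, 0], [0.03, 0, 0, -0.003, 0], [0.032, 0, 0, -0.02, 0], [0.032, 0, 0, -0.06, 0], [0.04, 0, 0, -0.1, 0], [0.04, 0, 0, -0.1, 0]]}}

```text
t: 14.0
tool_pos: [0.5536, 0.1813, 0.4221]
tool_rot: [2.103, 2.318, 0.024]
contact_force: [0.6, 0.0, 1.8]
opening: 0.0397
grip_force: 0.0
```

```bash
python3 e.py | grep -A1 " bolt"; python3 d.py | sed -n '1p;8,$p'
```

```text
wrist bolt_left pred px [313.3549 195.6942] [(0.75, [314.7, 192.5])]
  n 1276 zmax 0.029481405803329853 ((79.13516998291016, 73.24226379394531), (47.268436431884766, 14.556632995605469), 89.38246154785156)
wrist bolt_right pred px [335.6901 346.6757] [(0.97, [333.0, 342.4])]
  n 1058 zmax 0.028824097597634803 ((78.96717834472656, -68.71182250976562), (47.635955810546875, 13.761963844299316), 10.978808403015137)
wrist bolt_low pred px [260.6346 265.3626] [(0.71, [263.4, 265.9]), (0.39, [331.5, 216.2])]
  n 216 zmax 0.028900014141478313 ((150.10162353515625, 18.65311050415039), (12.044626235961914, 11.923429489135742), 82.12383270263672)
--
scene bolt_left pred px [340.3406 228.1457] [(0.4, [340.9, 228.7])]
  n 90 zmax 0.029856999045902 ((77.84976196289062, 72.60045623779297), (47.56603240966797, 15.082235336303711), 89.56776428222656)
scene bolt_right pred px [331.1525 188.1528] [(0.6, [330.5, 186.7])]
scene bolt_low pred px [355.6372 211.6105] [(0.63, [356.8, 212.5]), (0.46, [358.6, 292.5])]
  n 73 zmax 0.03174384175361067 ((146.91317749023438, -0.2977104187011719), (48.68687057495117, 14.201552391052246), 85.4315414428711)
14.4 [0.5515 0.1808 0.4081] x [-0.0976  0.9952 -0.0003] y [ 0.9952  0.0976 -0.0026] z [-0.0026 -0.0005 -1.    ] F [ 0.4511 -0.2488 -0.6538] q [ 0.1887 -0.0542  1.7141 -0.      1.4843  0.0909]
left [0.5513 0.1812 0.1427] [0.0004 0.0005 0.0984]
right [0.5838 0.0409 0.1427] [-0.1424  0.0192  0.0984]
low [0.5085 0.0973 0.1077] [-0.0788 -0.0501  0.1335]
```

The left bolt reads 89°, so it is home. Next is the right bolt, starting with the roll at about +0.25.

Call:
{"op": "apply_moves", "data": {"plan": [[0.04, -0.03, 0.004, 0, -0.12], [0.04, -0.06, 0.008, 0, -0.24], [0.04, -0.09, 0.012, 0, -0.36], [0.04, -0.12, 0.016, 0, -0.48], [0.04, -0.1424, 0.0192, 0, -0.6], [0.04, -0.1424, 0.0192, 0, -0.72], [0.04, -0.1424, 0.0192, 0, -0.84], [0.04, -0.1424, 0.0192, 0, -0.96], [0.04, -0.1424, 0.0192, 0, -1.08], [0.04, -0.1424, 0.0192, 0, -1.2], [0.04, -0.1424, 0.0192, 0.02, -1.32], [0.04, -0.1424, 0.0192, 0.04, -1.44]]}}

```text
t: 15.4
tool_pos: [0.5851, 0.041, 0.37]
tool_rot: [0.042, 3.139, -0.0]
contact_force: [-0.4, 0.1, -0.5]
opening: 0.04
grip_force: 0.0
```

Call:
{"op": "apply_moves", "data": {"plan": [[0.04, 0, 0, 0, 0], [0.04, 0, 0, 0, 0]]}}

```text
t: 15.57
tool_pos: [0.5842, 0.0411, 0.3675]
tool_rot: [-0.056, -3.136, -0.0]
contact_force: [-0.2, 0.2, 1.0]
opening: 0.0402
grip_force: 0.0
```

```bash
python3 d.py | sed -n '1p;8,$p'; python3 e.py | grep -A1 "wrist bolt"
```

```text
15.5667 [0.5842 0.0411 0.3675] x [-0.9993  0.036   0.0046] y [0.036  0.9994 0.0001] z [-0.0046  0.0002 -1.    ] F [-0.1984  0.1747  0.9783] q [-0.0569 -0.0134  1.7427 -0.      1.4169 -1.5917]
left [0.5513 0.1812 0.1427] [0.0369 0.1388 0.058 ]
right [0.5838 0.0409 0.1427] [-0.0007 -0.0002  0.0578]
low [0.5085 0.0973 0.1077] [0.0765 0.0535 0.0931]
wrist bolt_left pred px [560.2764 160.884 ] [(0.78, [557.9, 161.3])]
  n 1999 zmax 0.02963873796324807 ((80.40641784667969, 71.6190185546875), (45.99226760864258, 17.372358322143555), 80.73711395263672)
wrist bolt_right pred px [322.4176 220.7445] [(0.67, [320.9, 219.4])]
  n 1536 zmax 0.02920329366021903 ((79.82117462158203, -70.65699768066406), (47.65642166137695, 17.269176483154297), 5.088742256164551)
wrist bolt_low pred px [405.0535  90.1554] [(0.7, [404.9, 90.7])]
  n 1842 zmax 0.029070906116111305 ((148.64463806152344, 0.156829833984375), (13.556163787841797, 48.04648971557617), 0.3678578734397888)
```

Call:
{"op": "apply_moves", "data": {"plan": [[0.04, -0.0007, 0, 0.03, 0], [0.04, -0.0007, 0, 0.05, 0], [0.03, -0.0007, 0, 0.059, 0], [0.022, -0.0007, 0, 0.059, 0], [0.022, -0.0007, 0, 0.059, 0], [0.022, -0.0007, 0, 0.059, 0.12], [0.022, -0.0007, 0, 0.059, 0.24], [0.022, -0.0007, 0, 0.059, 0.36], [0.022, -0.0007, 0, 0.059, 0.48], [0.022, -0.0007, 0, 0.059, 0.6]]}}

```text
t: 16.8
tool_pos: [0.586, 0.0409, 0.313]
tool_rot: [0.985, 2.98, -0.0]
contact_force: [-0.6, -0.8, -1.3]
opening: 0.0222
grip_force: 3.5
```

Call:
{"op": "apply_moves", "data": {"plan": [[0.023, 0, 0, 0, 0.12], [0.023, 0, 0, 0, 0.24], [0.023, 0, 0, 0, 0.36], [0.023, 0, 0, 0, 0.48], [0.023, 0, 0, 0, 0.6], [0.023, 0, 0, 0, 0.72], [0.023, 0, 0, 0, 0.8], [0.023, 0, 0, 0, 0.85], [0.023, 0, 0, 0, 0.85]]}}

```text
t: 17.55
tool_pos: [0.5855, 0.0393, 0.3135]
tool_rot: [2.121, 2.313, -0.008]
contact_force: [-7.0, -7.7, 5.4]
opening: 0.0231
grip_force: 4.7
```

Call:
{"op": "apply_moves", "data": {"newtons": 25, "plan": [[0.018, 0, 0, 0, 0], [0.015, 0, 0, 0, 0], [0.015, 0, 0, 0, 0], [0.022, 0, 0, 0, 0], [0.03, 0, 0, -0.003, 0], [0.032, 0, 0, -0.02, 0], [0.032, 0, 0, -0.06, 0], [0.04, 0, 0, -0.1, 0], [0.04, 0, 0, -0.13, 0]]}}

```text
t: 18.3
tool_pos: [0.5857, 0.041, 0.4463]
tool_rot: [2.118, 2.313, 0.006]
contact_force: [0.4, -0.4, 0.8]
opening: 0.0398
grip_force: 0.0
```

Call:
{"op": "apply_moves", "data": {"plan": [[0.03, 0.02, -0.02, -0.02, -0.12], [0.03, 0.04, -0.04, -0.04, -0.24], [0.03, 0.06, -0.06, -0.04, -0.36], [0.03, 0.06, -0.08, -0.04, -0.48], [0.03, 0.06, -0.08, -0.04, -0.6], [0.03, 0.06, -0.08, -0.04, -0.72], [0.03, 0.06, -0.08, -0.04, -0.84], [0.03, 0.06, -0.08, -0.04, -0.96], [0.03, 0.06, -0.08, -0.04, -1.08], [0.03, 0.06, -0.08, -0.04, -1.2], [0.03, 0.06, -0.08, -0.04, -1.32], [0.03, 0.06, -0.08, -0.04, -1.44]]}}

```text
t: 19.3
tool_pos: [0.5005, 0.0938, 0.4829]
tool_rot: [0.058, 3.137, 0.0]
contact_force: [0.5, 0.8, 1.6]
opening: 0.0302
grip_force: 0.0
```

```bash
python3 e.py | grep -A1 " bolt"; python3 -c "
import cv2
a=cv2.imread('pics/w4.png'); cv2.imwrite('pics/w6.png',a)"; python3 d.py|head -1
```

```text
wrist bolt_left pred px [413.4312 220.4962] [(0.94, [411.2, 220.9])]
  n 630 zmax 0.0297904189345911 ((81.30467987060547, 72.92577362060547), (17.174453735351562, 48.21916961669922), 7.146974086761475)
wrist bolt_right pred px [274.5203 254.7577] [(0.64, [274.0, 255.5])]
  n 163 zmax 0.0287675968586501 ((80.86337280273438, -70.51083374023438), (12.042485237121582, 46.0404052734375), 1.3729726076126099)
wrist bolt_low pred px [326.8759 172.9697] [(0.71, [326.2, 174.6]), (0.27, [217.7, 224.3])]
  n 592 zmax 0.029414745853120147 ((149.63758850097656, -0.025705337524414062), (47.44136428833008, 16.3959903717041), 86.94195556640625)
--
scene bolt_left pred px [340.3406 228.1457] [(0.58, [341.6, 224.5])]
  n 94 zmax 0.029279879513692566 ((77.71698760986328, 71.3301010131836), (48.10062026977539, 17.79846954345703), 79.83917236328125)
scene bolt_right pred px [331.1525 188.1528] [(0.58, [331.1, 185.6])]
  n 73 zmax 0.02931542174243406 ((77.53191375732422, -70.84446716308594), (13.461221694946289, 50.5239372253418), 3.486318588256836)
scene bolt_low pred px [355.6372 211.6105] [(0.53, [356.9, 209.9])]
  n 82 zmax 0.029327740183868262 ((147.06500244140625, -3.78472900390625), (55.94788360595703, 17.26218605041504), 89.41027069091797)
19.7 [0.5005 0.0938 0.481 ] x [-0.999   0.044  -0.0005] y [0.044 0.999 0.   ] z [ 0.0005 -0.     -1.    ] F [-0.1817 -0.5234  0.1435] q [ 0.039  -0.2621  1.779  -0.      1.6241 -1.4878]
```

View pics/w6.png

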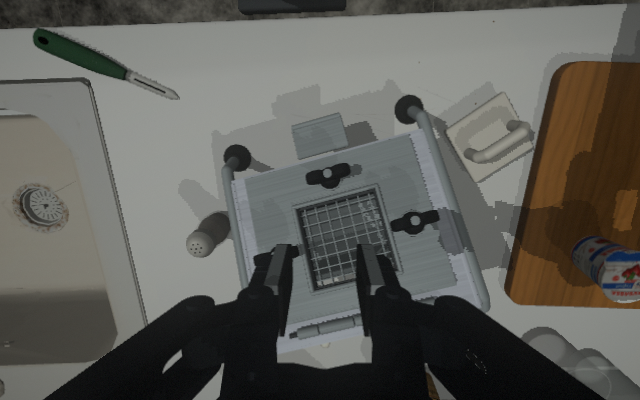

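All three wings lie across the slope. I check their angles with PCA on the wing tops.

```bash
cat > f.py <<'E'
from h import *; import d
x,y,z=d.fr(0)
for n in ["wrist","scene"]:
    c=np.load(n+"_c.npy").reshape(-1,3)-d.H; L=np.c_[-(c@x),c@y,c@z]
    k=(abs(L[:,2])<.004)&(L[:,0]>.14)&(L[:,0]<.163)&(abs(L[:,1])<.09)
    # free-edge direction: max r per y-bin
    e=[]
    for b in np.arange(-.07,-.035,.005):
        pass
    for t,L0 in dict(left=(.080,.072),right=(.080,-.072),low=(.150,0)).items():
        for lo in (.014,.021):
            w=L[(np.hypot(L[:,0]-L0[0],L[:,1]-L0[1])<.034)&(L[:,2]>lo)&(L[:,2]<.034)][:,:2]
            if len(w)<15: continue
            v=np.linalg.svd(w-w.mean(0),full_matrices=False)[2][0]; v*=np.sign(v[1])
            print(n,t,lo,len(w),"deg from level (r per y)",round(np.degrees(np.arctan2(v[0],v[1])),1))
E
python3 f.py
```

```text
wrist left 0.014 582 deg from level (r per y) 0.0
wrist left 0.021 537 deg from level (r per y) -0.3
wrist right 0.014 159 deg from level (r per y) -3.6
wrist right 0.021 143 deg from level (r per y) -3.2
wrist low 0.014 557 deg from level (r per y) 0.5
wrist low 0.021 469 deg from level (r per y) 0.7
scene left 0.014 83 deg from level (r per y) 0.8
scene left 0.021 58 deg from level (r per y) -0.9
scene right 0.014 68 deg from level (r per y) 0.7
scene right 0.021 49 deg from level (r per y) -0.8
scene low 0.014 75 deg from level (r per y) 1.2
scene low 0.021 50 deg from level (r per y) 1.9
```

```bash
python3 -c "
from station import ctrl; print(ctrl.finish_job())"
```

```text
the job is handed in; nothing more can be done
None
```

The job is handed in: the clamping frame is flat on the deck and all three wing bolts are turned home, within about 2° of level in the clear camera views. No contact with the bystanders showed in the pictures or force readings. The verdict was not reported back to me.

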